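# Load the mill's ball carrier and start its clamp screw

## Robot

A 7-joint arm with a two-finger parallel gripper is mounted at the origin on the work surface. World frame = base frame: x ahead of the robot, y to its left, z up, the work surface at z = 0. Lengths are in m, angles in rad, forces in N, time in s.
With the tool pointing down it reaches from about 0.425 to 0.825 m from the base axis. Payload 3.6 kg.
Tool frame: the origin (TCP) lies at the very end of the fingers, on their centre line; the grasp point (between the pads) lies behind it (manip.tcp_to_grasp is the z of the grasp point in the tool frame, in m); z points along the fingers, x is the direction in which the jaws open and shut, and the axes are right-handed (so a half turn about z gives the same grasp; the last joint's range is limited). The gripper opens to 93 mm and grips with 3 to 60 N. Pads are 15 mm wide; open, the fingers measure 128 mm over their backs; the gripper's body (75 mm by 188 mm) begins 65 mm behind the grasp point.
Start: joints at [1.095, 0.615, -0.013, 1.423, 0.008, 1.103, -0.04], TCP at [0.283, -0.585, 0.219] pointing down, gripper open.
Joint ranges: [-3.12, 3.12], [-0.3, 2.06], [-1.34, 1.32], [0.26, 2.42], [-1.36, 4.5], [0.01, 1.98], [-2.84, 2.84]. Speed limits (rad/s): [2.79, 2.79, 3.14, 3.14, 3.14, 3.14, 3.14].

## Interface

Orientations are given as [roll, pitch, yaw] about the fixed x, y, z axes, in that order (R = Rz(yaw) Ry(pitch) Rx(roll)).
In Python, from bench import manip, viewer, workorder gives the robot as it stands.
- The arm moves only by the tool play_rows, never from a script. Its argument "deltas" is a list that holds one entry, the list of rows, each a list of 5 numbers: the shift along the tool's x, y, z in cm, then the turn about the tool's z in degrees, then the gripper's target within -1 to 1 (fully open at 1, half-way at 0, shut at -1). In form: [[[tx, ty, tz, spin, gripper], ...]]. A call has 1 to 5 rows; each row is the pose to reach, as a shift and turn from the pose commanded when the call began, along the tool's axes at that moment; what a row does not reach only later rows make up. A row lasts 1/10 s, in which the tool goes at most 50 mm and 8.59 degrees, less where a joint would pass 70% of its speed; a pose out of reach is approached as far as the arm can. A call with a gripper value outside its range is refused whole. The fingers move at their own pace and stop on an object; "force" is the grip in N (left out, the last holds). Time passes only in rows, so rows that repeat a pose let the fingers close. It gives the time, the measured TCP pose, the force and the opening at its end, in the units of the state.
- manip.state(): the state, without advancing time (a new reading comes with each control period).
- viewer.read_camera(name): name is "side" or "top" or "wrist"; returns the picture (420x560x3 uint8, blue, green, red); there is no depth.
- viewer.camera_params(name): a dict with "intrinsics" (3x3 intrinsics, pixels), "R" (3x3) and "t" (3): a world point X has camera coordinates R X + t; the wrist camera has in their place "hand_eye" (4x4, takes a point from camera to tool coordinates, whose origin is the TCP and whose axes are the tool frame's). Camera axes: x right, y down, z forward; pixel columns grow to the right and rows downward; lengths in m; the calibration is good to about 2 mm. The wrist camera is an equidistant fisheye: a pixel r from the principal point sees the ray r / f radians off the axis. A picture is of the moment at which its call begins: read the wrist's pose just before it. camera_params takes no time and is no camera call.
- workorder.sign_off(): hands the job in, once; it reports no verdict.
The state is a dict: "t": time; "qpos": joint angles; "qd": joint speeds; "joint_efforts": joint torques, N m; "position": TCP position; "tool_rot": TCP orientation; "contact_force": force on the tool from outside, world axes, zero at the start; "torque": the same for the moment, N m; "gripper_width": opening from 0.0 (shut) to 1.0 (fully open).
Only numpy, scipy, OpenCV 4.12 (cv2) and the standard library are available. Lean on these libraries where they do the work, as an engineer would, in place of code of your own. Each camera call takes 0.05 s, during which the arm holds its last target.

## Task

Put the two grinding balls from the tray into the two empty wells of the mill's carrier, one ball per well. Then start the clamp screw beside it without lifting it out of its boss: turn it backward (counterclockwise seen from above) until it drops onto its thread, then forward one full turn. Finish while still gripping the screw by its square head, upright and started, and leave everything else as it stands.

Things in the scene. Friction and masses are not known exactly. Their poses are not given: they have to be found in the camera images.
- mill: fixed aluminium plate of a laboratory ball mill, 98 (x) x 180 (y) x 10 mm, origin at the centre of its underside on the table. Towards its -y end stands the ball carrier; at y = +47 mm stands the boss, an upright steel tube of 46 mm outside diameter, its top 68 mm above the table, with the clamp screw standing in it. The plate's yaw varies.
- carrier (a point): centre of the top of the ball carrier, a white block 86 x 86 mm fixed on the plate at y = -40 mm, its top 50 mm above the table, with four round wells in a 2 x 2 pattern 42 mm apart; axes those of the plate
- well_1 (a point): centre of the mouth of an EMPTY well, 28 mm across and 18 mm deep (a seated ball stands 2 mm proud of the block)
- well_2 (a point): the other EMPTY well, diagonally opposite; same size and point
- well_3 (a point): a well that already holds a ball; same size and point
- well_4 (a point): the other well that already holds a ball; same size and point
- boss_top (a point): on the boss's axis at its top rim. Inside the tube a coarse two-start right-hand thread lowers the screw 16 mm for each full turn forward (clockwise from above). Above each thread start is a flat landing, which ends at a hard stop on its forward side and, on its backward side, at the gap through which a pin drops onto the thread.
- screw: loose steel clamp screw, upright in the boss, 140 to 270 g. Origin on its axis, midway between two pins along +x and -x (4 mm thick) that run in the thread. A round flange 42 mm across, 6 mm thick, has its underside 36 mm above the origin; the square head stands on it. z points up. At the start the pins lie on the landings, origin 6 mm below the boss top. A half turn is the same.
- head (a point): screw axis at mid-height of the square head, 54 mm above the screw's origin; axes those of the screw. The head is 20 (x) x 20 (y) x 24 mm, from 42 to 66 mm above the origin. Backward (counterclockwise) by 20 to 95 degrees brings the drop: if free to sink, the screw falls 5 to 8 mm by its weight; about 50 degrees more meets the stop. It stays where left; play 1 mm.
- dish: fixed grey tray, 70 (x) x 110 (y) x 10 mm, origin at the centre of its underside, with two round recesses 24 mm across and 3 mm deep at y = -26 and +26 mm, one ball in each
- ball_1_center (a point): centre of a steel grinding ball of 20 mm diameter, 33 g, waiting in a recess of the tray
- ball_2_center (a point): centre of a steel grinding ball of 20 mm diameter, 33 g, waiting in the other recess of the tray
- ball_3_center (a point): centre of a steel grinding ball of 20 mm diameter, 33 g, already in a well; stays there
- ball_4_center (a point): centre of a steel grinding ball of 20 mm diameter, 33 g, already in a well; stays there
- amber_bottle: bystander, to be left alone: a small amber glass bottle, 54 mm across, 105 mm tall; origin at the centre of its underside
- beaker: bystander, to be left alone: an open glass beaker, 68 mm across, 85 mm tall; origin at the centre of its underside
- jar: bystander, to be left alone: a white jar, 60 mm across, 65 mm tall; origin at the centre of its underside
- marker: bystander, to be left alone: a white marker pen lying down, 14 mm thick, 125 mm long; origin at the centre of its underside
- spatula: bystander, to be left alone: a spatula lying down, 170 mm long; origin at the centre of its underside
- culture_dish: bystander, to be left alone: a flat clear dish, 86 mm across, 16 mm tall; origin at the centre of its underside
- carton: bystander, to be left alone: a cardboard carton 70 x 120 x 55 mm; origin at the centre of its underside
Things that resemble listed ones, but are neither listed nor needed, are in the scene too. There is more than one size of the dish; the one meant has the size given above.

How it is judged:
On the way, in this order (a step that is already met when the one before it is completed fails the run):
1. each empty well has received one ball ((((horizontal distance between ball_1_center and well_1 below 0.008 m and z of ball_1_center in the frame of well_1 below -0.004 m) and (horizontal distance between ball_2_center and well_2 below 0.008 m and z of ball_2_center in the frame of well_2 below -0.004 m)) or ((horizontal distance between ball_1_center and well_2 below 0.008 m and z of ball_1_center in the frame of well_2 below -0.004 m) and (horizontal distance between ball_2_center and well_1 below 0.008 m and z of ball_2_center in the frame of well_1 below -0.004 m)))), for 0.2 s.
2. the screw has dropped onto its thread (z of screw in the frame of boss_top between -0.017 and -0.0095 m and horizontal distance between screw and boss_top below 0.004 m), for 0.05 s.
3. the screw has been turned forward one turn (z of screw in the frame of boss_top between -0.0335 and -0.0235 m and horizontal distance between screw and boss_top below 0.004 m and angle between screw's own z axis and vertical below 0.12 rad), for 0.2 s.
At the end, for the whole second after the job is handed in: Each well holds one ball (within 8 mm of its axis, centre 4 mm or more below its mouth); screw origin 23.5 to 33.5 mm below the boss top (one turn, give or take a quarter), on the axis within 4 mm, tilt under 0.12 rad, still; fingers on the head (within 35 mm) press over 1.5 N (all of step 3 and (((horizontal distance between ball_1_center and well_1 below 0.008 m and z of ball_1_center in the frame of well_1 below -0.004 m) and (horizontal distance between ball_2_center and well_2 below 0.008 m and z of ball_2_center in the frame of well_2 below -0.004 m)) or ((horizontal distance between ball_1_center and well_2 below 0.008 m and z of ball_1_center in the frame of well_2 below -0.004 m) and (horizontal distance between ball_2_center and well_1 below 0.008 m and z of ball_2_center in the frame of well_1 below -0.004 m))) and horizontal distance between ball_3_center and well_3 below 0.008 m and z of ball_3_center in the frame of well_3 below -0.004 m and horizontal distance between ball_4_center and well_4 below 0.008 m and z of ball_4_center in the frame of well_4 below -0.004 m and contact force between the fingers and screw above 1.5 N and distance between the grasp point and head below 0.035 m and linear speed of screw below 0.02 m/s); the arm keeps its last pose, push and grip.
It fails at once if the screw was lifted out of its boss (7 mm above its start) (z of screw in the frame of boss_top above 0.001 m).
It fails at once if a bystander was moved by more than 40 mm (distance of any of amber_bottle, beaker, jar, marker, spatula, culture_dish, carton from where it was at the start of the episode above 0.04 m).
It also fails if it takes over 72 s, if anything falls off the work surface, if the arm or the gripper's body presses on something with over 40 N, if the wrist force passes 120 N, or if a joint passes its speed limit or range.

## Working session

There is one attempt and no reset: what is moved stays moved. The work goes in short steps, Python scripts to look and compute and a tool call to move; the robot and the scene stay as the last step left them, time stands still between calls to the robot, and variables do not carry over. Pictures are saved under pics/ and viewed, and the job is handed in when it is done.

Besides the shell and the picture viewer there is one more tool, called as a command line: name --argument value ..., lists and objects as JSON in quotes. play_rows: Moves the arm, as the interface text tells. Its arguments: {"type":"object","properties":{"deltas":{"type":"array"},"force":{"type":"number"}},"required":["deltas"]}

```bash
ls; mkdir -p pics; python3 - <<'E'
from bench import manip, viewer, workorder
import cv2
print(manip.state()); print(manip.tcp_to_grasp)
for n in ["top","side","wrist"]:
    print(n,viewer.camera_params(n))
    cv2.imwrite(f"pics/{n}0.png",viewer.read_camera(n))
E
```

```text
pics
{'t': 0.0, 'qpos': array([ 1.09450098,  0.61589478, -0.01259912,  1.4249005 ,  0.00808699,
        1.10337546, -0.04042024]), 'qd': array([-5.54976625e-04, -4.37578920e-05,  3.03092449e-04, -7.24771782e-04,
        2.01171102e-04, -7.01324910e-04, -6.28690189e-05]), 'joint_efforts': array([-4.91958781e-04, -4.58936977e+01,  2.08642432e-01, -1.65746981e+01,
       -6.11315947e-02,  2.04137567e-02,  2.26342040e-04]), 'position': array([ 0.28226768, -0.58463656,  0.21749654]), 'tool_rot': array([ 3.14155845e+00,  2.52788652e-03, -1.12097470e+00]), 'contact_force': array([ 0.04470963, -0.16688288, -0.52265999]), 'torque': array([-7.79346376e-05,  1.86705945e-02, -3.47550508e-02]), 'gripper_width': 1.0027511358694952}
-0.0188
top {'intrinsics': array([[470.66580322,   0.        , 282.01774323],
       [  0.        , 470.66580322, 213.38908693],
       [  0.        ,   0.        ,   1.        ]]), 'R': array([[ 1.84546393e-03, -9.99861452e-01, -1.65429911e-02],
       [-9.94985228e-01, -1.81574604e-04, -1.00021810e-01],
       [ 1.00004948e-01,  1.66446184e-02, -9.94847710e-01]]), 't'
[... 252 characters left out ...]
6457219, -0.02055465],
       [-0.46299472,  0.54206976, -0.70128187],
       [ 0.47719448, -0.5142997 , -0.71258771]]), 't': array([0.40292214, 0.33085198, 0.72432035])}
wrist {'intrinsics': array([[325.1922621 ,   0.        , 278.42368101],
       [  0.        , 325.1922621 , 213.02190584],
       [  0.        ,   0.        ,   1.        ]]), 'hand_eye': array([[ 9.99999878e-01, -2.82162817e-04, -4.05921787e-04,
        -4.26474668e-04],
       [ 3.70124586e-04,  9.71656109e-01,  2.36398537e-01,
        -6.53127795e-02],
       [ 3.27713507e-04, -2.36398659e-01,  9.71656095e-01,
        -1.65932380e-01],
       [ 0.00000000e+00,  0.00000000e+00,  0.00000000e+00,
         1.00000000e+00]])}
```

View pics/top0.png

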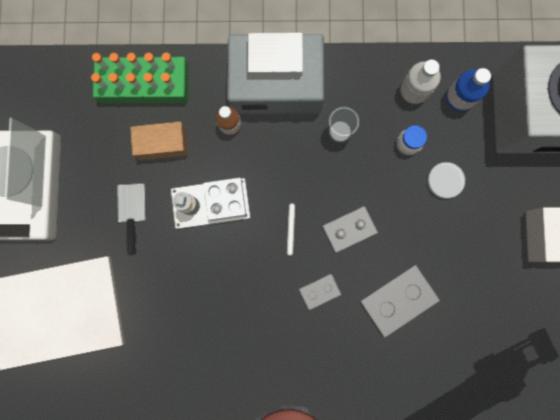

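View pics/side0.png

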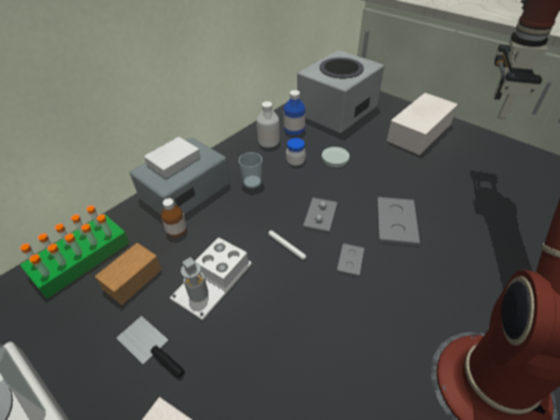

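View pics/wrist0.png

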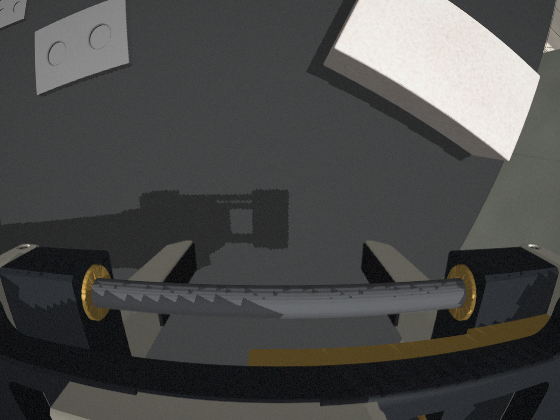

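Top view: three trays, at (350,229) with two balls, (320,291) small and empty, and (400,300) large and empty. I'll check their sizes and enlarge the mill and tray.

```bash
cat > h.py <<'E'
import numpy as np, cv2
from bench import manip, viewer
def ray(cam,u,v):
    p=viewer.camera_params(cam);K=p["intrinsics"];R=p["R"];t=p["t"]
    return -R.T@t, R.T@np.linalg.solve(K,[u,v,1.])
def at(cam,u,v,z):
    o,d=ray(cam,u,v); return o+d*(z-o[2])/d[2]
def proj(cam,X):
    p=viewer.camera_params(cam);c=p["R"]@np.asarray(X,float)+p["t"];q=p["intrinsics"]@c;return q[:2]/q[2]
def Rt(s):
    r,p,y=s["tool_rot"];from scipy.spatial.transform import Rotation as Ro
    return Ro.from_euler('xyz',[r,p,y]).as_matrix()
def wray(s,u,v):
    p=viewer.camera_params("wrist");K=p["intrinsics"];H=p["hand_eye"]
    a=np.array([(u-K[0,2])/K[0,0],(v-K[1,2])/K[1,1]]);r=np.hypot(*a)
    d=np.array([*(a/r*np.sin(r)),np.cos(r)]) if r>0 else np.array([0,0,1.])
    R=Rt(s);return R@H[:3,3]+s["position"],R@(H[:3,:3]@d)
def wat(s,u,v,z):
    o,d=wray(s,u,v);return o+d*(z-o[2])/d[2]
def wproj(s,X):
    p=viewer.camera_params("wrist");K=p["intrinsics"];H=p["hand_eye"]
    x=Rt(s).T@(np.asarray(X)-s["position"]);c=H[:3,:3].T@(x-H[:3,3])
    th=np.arctan2(np.hypot(c[0],c[1]),c[2]);n=c[:2]/np.hypot(c[0],c[1])
    return K[:2,2]+K[0,0]*th*n
def mv(s,goal,yaw=None):
    "tool-axis shift in cm from current pose to goal TCP"
    d=Rt(s).T@(np.asarray(goal)-s["position"])*100
    out=list(np.round(d,2))
    if yaw is not None: # spin about tool z (down): world yaw change = -spin
        dy=(np.degrees(s["tool_rot"][2]-yaw)+90)%180-90; out.append(round(dy,1))
    return out
def crop(img,u0,v0,u1,v1,k,name):
    cv2.imwrite("pics/"+name,cv2.resize(img[v0:v1,u0:u1],None,fx=k,fy=k,interpolation=cv2.INTER_CUBIC))
E
python3 - <<'E'
from h import *
im=cv2.imread("pics/top0.png")
crop(im,165,170,255,235,8,"mill_top.png")
crop(im,300,200,440,340,4,"trays.png")
im=cv2.imread("pics/side0.png")
crop(im,160,225,260,325,6,"mill_side.png")
E
```

```text
(no output)
```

View pics/mill_top.png

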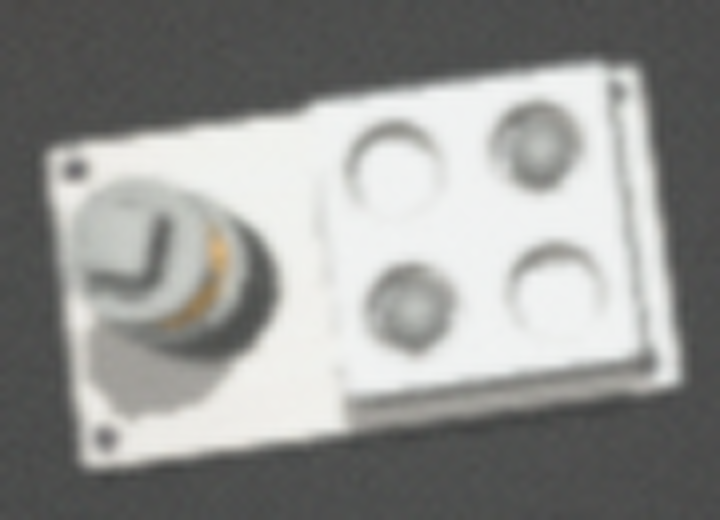

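View pics/trays.png

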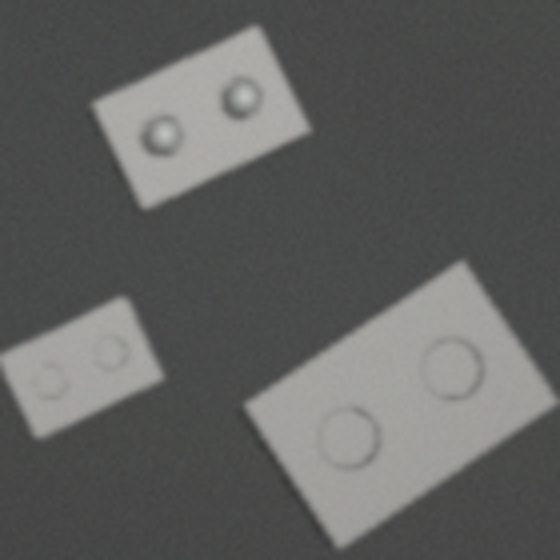

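View pics/mill_side.png

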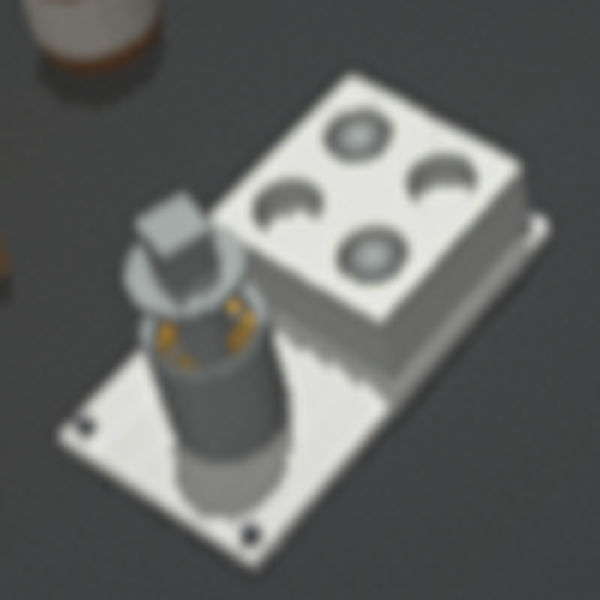

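```bash
python3 - <<'E'
from h import *
f=lambda x,y,u0,v0,k:(u0+(x+.5)/k-.5,v0+(y+.5)/k-.5)
M=lambda x,y:f(x,y,165,170,8); T=lambda x,y:f(x,y,300,200,4); S=lambda x,y:f(x,y,160,225,6)
c=np.array([at("top",*M(*p),.01) for p in [(45,150),(640,65),(683,385),(85,468)]])
print(c.round(4)); print([np.linalg.norm(c[i]-c[i-1]).round(4) for i in range(4)],c.mean(0))
ey=(c[0]-c[1]+c[3]-c[2]);print("ey yaw",np.degrees(np.arctan2(ey[1],ey[0]))-90)
for n,p in dict(w1=(395,170),w2=(556,294),b3=(537,147),b4=(411,308)).items(): print(n,at("top",*M(*p),.05).round(4))
for n,p in dict(w1=(287,210),w2=(441,185),b3=(358,136),b4=(373,255)).items(): print("side",n,at("side",*S(*p),.05).round(4))
c=np.array([at("top",*T(*p),.01) for p in [(93,103),(258,26),(312,130),(145,208)]])
print([np.linalg.norm(c[i]-c[i-1]).round(4) for i in range(4)],c.mean(0))
for p in [(162,135),(241,98)]: print("ball",at("top",*T(*p),.017).round(4))
# head top z = .068-.006+.066=.128
print("headtop", at("top",*M(118,238),.128), at("side",*S(172,223),.128))
E
```

```text
[[0.6134 0.2858 0.01  ]
 [0.6391 0.1064 0.01  ]
 [0.5423 0.0925 0.01  ]
 [0.5173 0.2713 0.01  ]]
[np.float64(0.0972), np.float64(0.1813), np.float64(0.0978), np.float64(0.1805)] [0.57801065 0.18901058 0.01      ]
ey yaw 8.061700165336077
w1 [0.6012 0.1734 0.05  ]
w2 [0.565  0.1261 0.05  ]
b3 [0.6079 0.1322 0.05  ]
b4 [0.5609 0.1681 0.05  ]
side w1 [0.6018 0.1752 0.05  ]
side w2 [0.5656 0.128  0.05  ]
side b3 [0.6083 0.1326 0.05  ]
side b4 [0.5609 0.1679 0.05  ]
[np.float64(0.0692), np.float64(0.1089), np.float64(0.0694), np.float64(0.1096)] [ 0.51591907 -0.14612337  0.01      ]
ball [ 0.5045 -0.1215  0.017 ]
ball [ 0.5264 -0.1683  0.017 ]
headtop [0.57115619 0.23503621 0.128     ] [0.57296076 0.23611224 0.128     ]
```

```bash
python3 - <<'E'
from h import *
s=manip.state()
print(mv(s,[.5045,-.1215,.12],np.radians(25)))
E
```

```text
[np.float64(-32.05), np.float64(-40.15), np.float64(9.84), np.float64(-89.2)]
```

play_rows --deltas '[[[-32.05, -40.15, 4, -89, 0], [-32.05, -40.15, 4, -89, 0], [-32.05, -40.15, 4, -89, 0], [-32.05, -40.15, 4, -89, 0], [-32.05, -40.15, 4, -89, 0]]]' --force 15

```text
t: 0.65
position: [0.3909, -0.3586, 0.1991]
tool_rot: [-3.142, 0.0, -0.365]
contact_force: [-0.0, 0.2, 0.7]
gripper_width: 0.621
```

```bash
python3 - <<'E'
from h import *
s=manip.state()
print(s['qpos'],s['tool_rot'],mv(s,[.5045,-.1215,.12],np.radians(25)))
E
```

```text
[ 0.8626801   0.46042517 -0.2367349   1.79143194  0.13281237  0.90521807
  0.20250254] [-3.14153890e+00  3.28017713e-06 -3.65002131e-01] [np.float64(2.15), np.float64(-26.21), np.float64(7.91), np.float64(-45.9)]
```

play_rows --deltas '[[[2, -26, 7.5, -45, 0], [2, -26, 7.5, -45, 0], [2, -26, 7.5, -45, 0], [2, -26, 7.5, -45, 0], [2, -26, 7.5, -45, 0]]]'

```text
t: 1.15
position: [0.4949, -0.1425, 0.1297]
tool_rot: [3.141, -0.0, 0.385]
contact_force: [-0.0, -1.2, -0.2]
gripper_width: 0.498
```

play_rows --deltas '[[[0, 0, 0, -3, 0], [0, 0, 0, -3, 0]]]'

```text
t: 1.35
position: [0.4945, -0.1423, 0.1295]
tool_rot: [-3.14, 0.001, 0.435]
contact_force: [0.1, -0.6, 0.5]
gripper_width: 0.5
```

```bash
python3 - <<'E'
from h import *
s=manip.state()
im=viewer.read_camera("wrist"); cv2.imwrite("pics/w1.png",im)
print(s['qpos'],s['position'],s['tool_rot'],mv(s,[.5045,-.1215,.12],np.radians(25)))
for b in [[.5045,-.1215,.017],[.5264,-.1683,.017]]: print(wproj(s,b))
E
```

```text
[ 0.52911082  0.55538118 -0.4338232   1.90888097  0.33024558  0.74896966
  0.34268166] [ 0.49454382 -0.1423053   0.12954875] [-3.14010087e+00  6.84703465e-04  4.34869317e-01] [np.float64(1.78), np.float64(-1.47), np.float64(0.96), np.float64(-0.1)]
[298.63569553 194.37551003]
[297.92199862 250.29665286]
```

View pics/w1.png

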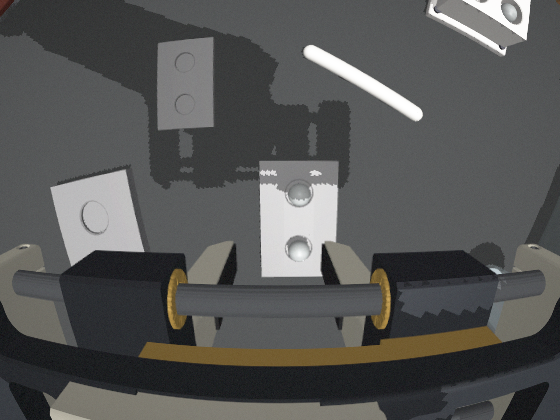

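Wrist view: the balls sit at (299,194) and (299,250). The projected estimates are (298.6,194.4) and (297.9,250.3), so they agree. Descending on ball 1.

play_rows --deltas '[[[1.8, -1.45, 4, 0, 0], [1.8, -1.45, 8, 0, 0], [1.8, -1.45, 10.5, 0, 0], [1.8, -1.45, 11.6, 0, 0], [1.8, -1.45, 11.6, 0, 0]]]'

```text
t: 1.9
position: [0.5037, -0.1247, 0.0133]
tool_rot: [-3.141, 0.003, 0.429]
contact_force: [-0.5, 0.0, 0.3]
gripper_width: 0.503
```

```bash
python3 - <<'E'
from h import *
s=manip.state()
print(s['position'],s['tool_rot'],s['contact_force'],mv(s,[.5045,-.1215,.0125],np.radians(25)))
im=viewer.read_camera("wrist"); crop(im,180,160,420,340,3,"w2.png")
E
```

```text
[ 0.50369882 -0.12469249  0.01326017] [-3.14109883e+00  2.53690883e-03  4.28545813e-01] [-0.47745652  0.03318019  0.30361933] [np.float64(0.21), np.float64(-0.26), np.float64(0.08), np.float64(-0.4)]
```

View pics/w2.png

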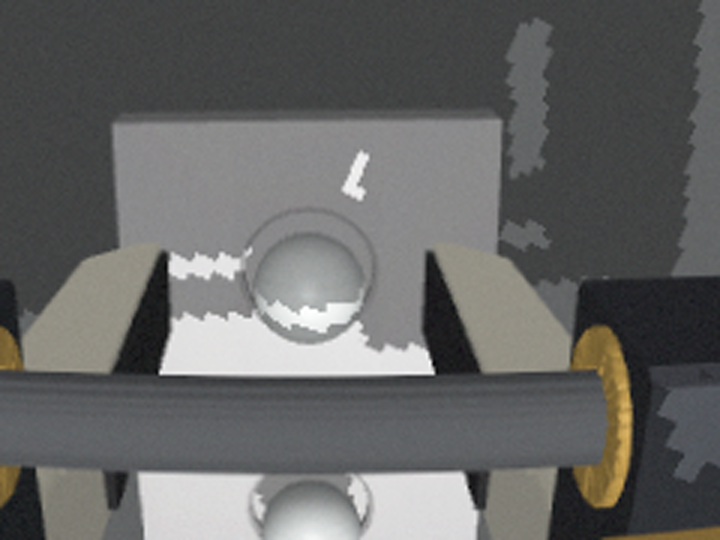

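```bash
python3 - <<'E'
from h import *
s=manip.state()
p=wat(s,180+309/3,160+288/3,.017);print(p,mv(s,[p[0],p[1],.0125]))
print(s['position'])
E
```

```text
[ 0.50632442 -0.12153903  0.017     ] [np.float64(0.27), np.float64(-0.2), np.float64(0.19)]
[ 0.50471596 -0.12450433  0.01440206]
```

play_rows --deltas '[[[0.25, -0.22, 0.15, 0, 0], [0.25, -0.22, 0.15, 0, 0], [0.25, -0.22, 0.15, 0, -0.6], [0.25, -0.22, 0.15, 0, -1], [0.25, -0.22, 0.15, 0, -1]]]'

```text
t: 2.45
position: [0.5062, -0.1204, 0.013]
tool_rot: [3.141, -0.001, 0.431]
contact_force: [-0.2, 0.4, -0.3]
gripper_width: 0.289
```

play_rows --deltas '[[[0, 0, 0, 0, -1], [0, 0, 0, 0, -1], [0, 0, 0, 0, -1]]]'

```text
t: 2.75
position: [0.506, -0.1203, 0.0127]
tool_rot: [3.142, 0.0, 0.431]
contact_force: [0.6, -0.6, 1.0]
gripper_width: 0.205
```

play_rows --deltas '[[[0, 0, 0, 0, -1], [0, 0, -1, 0, -1], [0, 0, -4, 0, -1], [0, 0, -8, 0, -1], [0, 0, -10, 0, -1]]]'

```text
t: 3.25
position: [0.5075, -0.1201, 0.1159]
tool_rot: [3.139, -0.004, 0.432]
contact_force: [1.3, -0.2, -0.9]
gripper_width: 0.2
```

```bash
python3 - <<'E'
from h import *
s=manip.state()
print(s['position'],s['gripper_width'],mv(s,[.6014,.1733,.12],np.radians(53)),mv(s,[.6014,.1733,.052],np.radians(53)))
im=viewer.read_camera("wrist"); crop(im,180,160,420,340,2.5,"w3.png")
E
```

```text
[ 0.50748992 -0.12009611  0.11593289] 0.19987411312552836 [np.float64(20.81), np.float64(-22.72), np.float64(-0.38), np.float64(-28.3)] [np.float64(20.78), np.float64(-22.73), np.float64(6.42), np.float64(-28.3)]
```

View pics/w3.png

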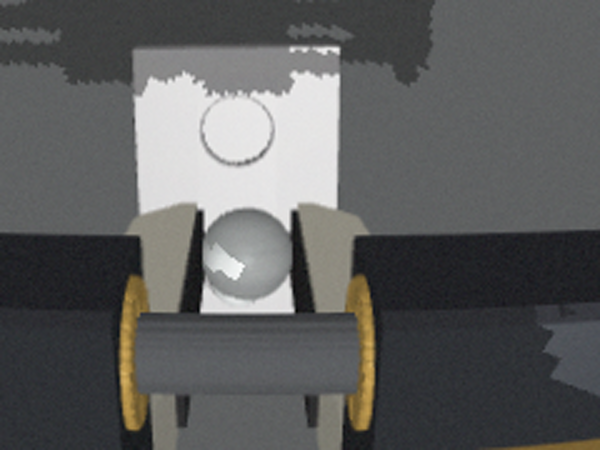

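play_rows --deltas '[[[20.8, -22.7, 0, -28, -1], [20.8, -22.7, 0, -28, -1], [20.8, -22.7, 0, -28, -1], [20.8, -22.7, 0, -28, -1], [20.8, -22.7, 0, -28, -1]]]'

```text
t: 3.8
position: [0.5825, 0.1193, 0.1123]
tool_rot: [-3.141, 0.001, 0.92]
contact_force: [1.4, -0.3, -0.7]
gripper_width: 0.205
```

```bash
python3 - <<'E'
from h import *
s=manip.state()
print(s['position'],s['gripper_width'],mv(s,[.6014,.1733,.10],np.radians(53)))
E
```

```text
[0.58247779 0.11929633 0.11234047] 0.20460360918915538 [np.float64(5.44), np.float64(-1.76), np.float64(1.23), np.float64(-0.3)]
```

play_rows --deltas '[[[5.4, -1.75, 1.2, 0, -1], [5.4, -1.75, 1.2, 0, -1], [5.4, -1.75, 1.2, 0, -1]]]'

```text
t: 4.1
position: [0.6002, 0.1739, 0.0997]
tool_rot: [-3.14, 0.0, 0.924]
contact_force: [0.5, -0.4, 0.8]
gripper_width: 0.205
```

```bash
python3 - <<'E'
from h import *
s=manip.state()
im=viewer.read_camera("wrist"); cv2.imwrite("pics/w4.png",im)
print(s['position'],s['gripper_width'],mv(s,[.6014,.1733,.052],np.radians(53)))
for p in [[.6014,.1733,.05],[.5658,.1256,.05],[.5714,.2355,.128]]: print(wproj(s,p))
E
```

```text
[0.60018448 0.17392505 0.0997431 ] 0.205187981335703 [np.float64(0.03), np.float64(0.14), np.float64(4.77), np.float64(-0.0)]
[278.14005791 233.08450867]
[194.32181239 233.07914355]
[351.61897    148.81522497]
```

View pics/w4.png

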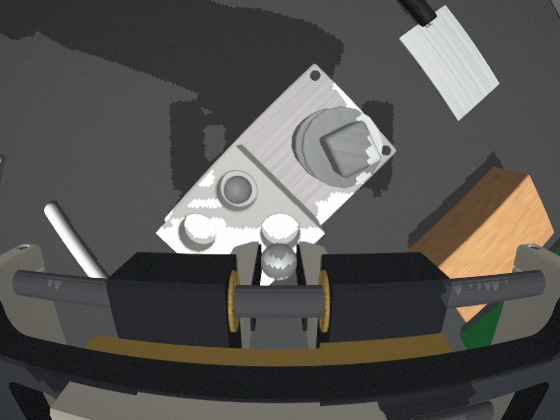

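```bash
python3 - <<'E'
from h import *
crop(cv2.imread("pics/w4.png"),150,130,390,290,3.3,"w4c.png")
E
```

```text
(no output)
```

View pics/w4c.png

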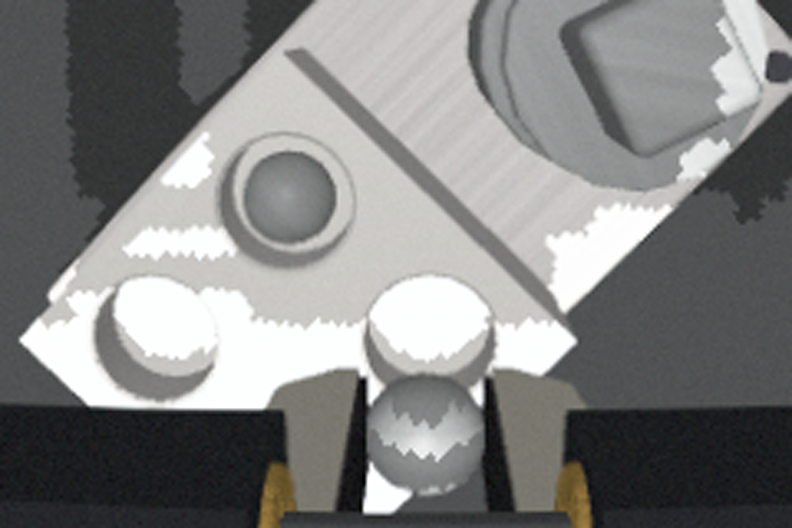

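```bash
python3 - <<'E'
from h import *
s=manip.state()
for z in (.1042,.1055): 
  p=wat(s,279.4,261.5,z); print(p, Rt(s).T@(p-s['position']))
print(s['position'],mv(s,[.602,.1743,.052],np.radians(53)))
E
```

```text
[0.60158881 0.17128053 0.1042    ] [ 0.00095687  0.00065571 -0.00431642]
[0.60116583 0.17160005 0.1055    ] [ 0.00095247  0.00012495 -0.00561614]
[0.60048018 0.17090889 0.09988609] [np.float64(0.37), np.float64(-0.08), np.float64(4.79), np.float64(-0.2)]
```

```bash
cat >> h.py <<'E'
def avg(n=6):
    P=[];Y=[]
    for i in range(n):
        s=manip.state();P.append(s["position"]);Y.append(s["tool_rot"][2]);viewer.read_camera("wrist")
    P=np.array(P);s=dict(s);s["position"]=P.mean(0);s["tool_rot"]=np.array([np.pi,0,np.mean(Y)])
    print("avg",s["position"].round(4),"sd",P.std(0).round(4),"yaw",np.degrees(s["tool_rot"][2]).round(2),"F",s["contact_force"].round(1),"w",round(s["gripper_width"],3))
    return s
E
python3 - <<'E'
from h import *
s=avg(8); print(mv(s,[.602,.1743,.052],np.radians(53)))
E
```

```text
avg [0.6012 0.1692 0.1006] sd [0.0003 0.0008 0.0004] yaw 52.59 F [-0.3  0.2 -0.8] w 0.199
[np.float64(0.46), np.float64(-0.24), np.float64(4.86), np.float64(-0.4)]
```

```bash
python3 - <<'E'
from h import *
s=avg(4)
im=viewer.read_camera("wrist"); crop(im,150,130,390,290,3.3,"w5c.png")
print(manip.state()['position'])
for p in [[.6014,.1733,.05],[.5658,.1256,.05]]: print((wproj(s,p)-[150,130])*3.3)
E
```

```text
avg [0.6013 0.1707 0.1009] sd [0.     0.0003 0.    ] yaw 52.66 F [ 0.5  0.3 -0.5] w 0.2
[0.60118861 0.17131408 0.10075107]
[431.8759656 324.9921507]
[155.15497491 326.84283004]
```

View pics/w5c.png

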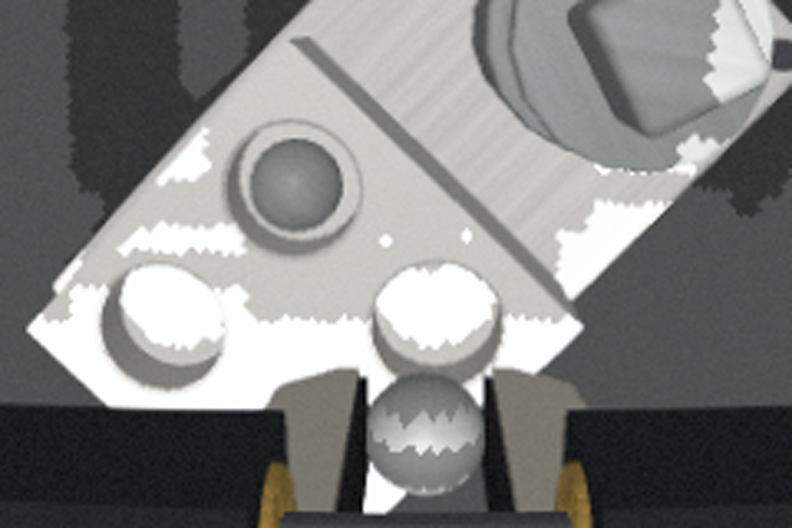

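play_rows --deltas '[[[0.22, -0.14, 2, 0, -1], [0.22, -0.14, 4, 0, -1], [0.22, -0.14, 4.7, 0, -1], [0.22, -0.14, 4.7, 0, -1], [0.22, -0.14, 4.7, 0, -1]]]'

```text
t: 5.3
position: [0.6019, 0.1743, 0.0543]
tool_rot: [3.141, -0.001, 0.92]
contact_force: [0.1, 0.4, -1.5]
gripper_width: 0.201
```

```bash
python3 - <<'E'
from h import *
s=avg(5)
im=viewer.read_camera("wrist"); crop(im,150,130,390,290,3.3,"w6c.png")
print(mv(s,[.602,.1742,.052]))
E
```

```text
avg [0.6021 0.1743 0.0546] sd [0.0001 0.0001 0.0002] yaw 52.71 F [-0.7  0.  -0. ] w 0.203
[np.float64(-0.01), np.float64(0.0), np.float64(0.26)]
```

View pics/w6c.png

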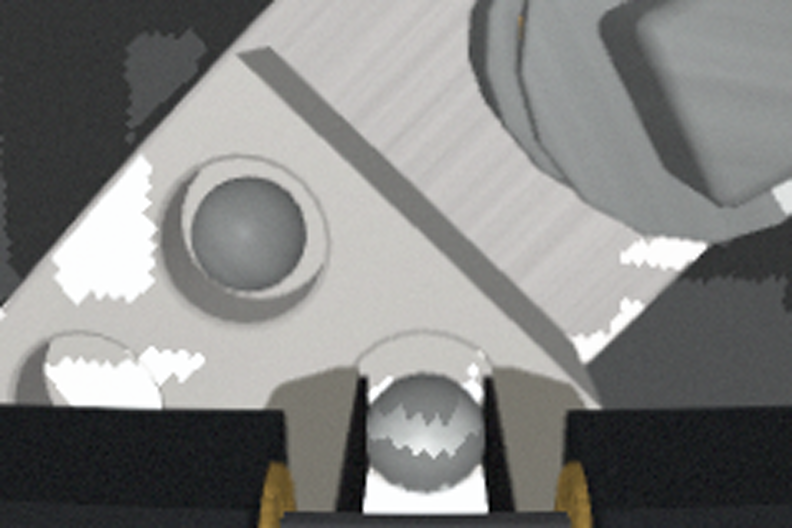

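play_rows --deltas '[[[0, 0, 0.25, 0, -1], [0, 0, 0.25, 0, -1], [0, 0, 0.25, 0, -0.2], [0, 0, 0.25, 0, -0.2], [0, 0, 0.25, 0, -0.2]]]'

```text
t: 6.1
position: [0.6015, 0.1741, 0.0513]
tool_rot: [3.142, -0.0, 0.92]
contact_force: [-0.3, 0.0, 0.4]
gripper_width: 0.383
```

play_rows --deltas '[[[0, 0, 0, 0, -0.2], [0, 0, -1, 0, -0.2], [0, 0, -4, 0, -0.2], [-1, 0, -6, 0, -0.2], [-2, 0, -6, 0, -0.2]]]'

```text
t: 6.6
position: [0.5913, 0.1595, 0.1149]
tool_rot: [3.138, -0.007, 0.921]
contact_force: [0.8, 0.7, -0.4]
gripper_width: 0.401
```

```bash
python3 - <<'E'
from h import *
s=avg(3)
im=viewer.read_camera("wrist"); crop(im,150,100,390,280,3,"w7c.png")
print(mv(s,[.5264,-.1683,.1],np.radians(25)))
im=viewer.read_camera("top"); crop(im,165,170,255,235,7,"t7.png")
E
```

```text
avg [0.5897 0.1573 0.1131] sd [0.0011 0.0015 0.0014] yaw 52.67 F [-0.8 -0.4  0.1] w 0.398
[np.float64(-29.73), np.float64(14.7), np.float64(1.31), np.float64(27.7)]
```

View pics/w7c.png

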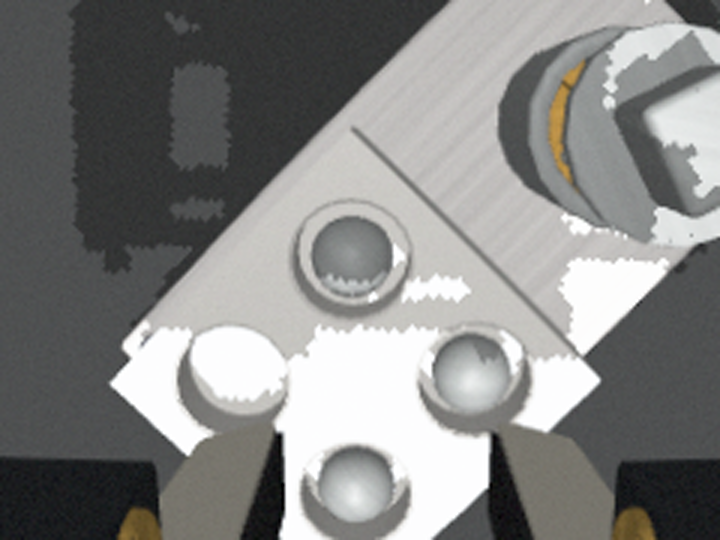

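Ball 1 is seated in well_1: crop (472,370) sits inside its rim. On to ball 2.

play_rows --deltas '[[[-29.7, 14.7, 0.5, 28, 0], [-29.7, 14.7, 0.5, 28, 0], [-29.7, 14.7, 0.5, 28, 0], [-29.7, 14.7, 0.5, 28, 0], [-29.7, 14.7, 0.5, 28, 0]]]'

```text
t: 7.35
position: [0.5413, -0.0886, 0.1066]
tool_rot: [-3.141, 0.001, 0.432]
contact_force: [1.0, -0.1, 0.2]
gripper_width: 0.5
```

```bash
python3 - <<'E'
from h import *
s=manip.state()
print(s["position"],mv(s,[.527,-.168,.06],np.radians(25)))
E
```

```text
[ 0.54129116 -0.08860942  0.10664912] [np.float64(-4.62), np.float64(6.61), np.float64(4.66), np.float64(-0.3)]
```

play_rows --deltas '[[[-4.6, 6.6, 2, 0, 0], [-4.6, 6.6, 4.6, 0, 0], [-4.6, 6.6, 4.6, 0, 0], [-4.6, 6.6, 4.6, 0, 0], [-4.6, 6.6, 4.6, 0, 0]]]'

```text
t: 7.85
position: [0.5288, -0.1642, 0.0616]
tool_rot: [-3.14, -0.002, 0.434]
contact_force: [-0.1, 0.5, 1.3]
gripper_width: 0.499
```

```bash
python3 - <<'E'
from h import *
s=avg(5)
im=viewer.read_camera("wrist"); crop(im,180,140,420,320,3,"w8.png")
print(mv(s,[.527,-.168,.0127],np.radians(25)), (wproj(s,[.527,-.168,.017])-[180,140])*3)
E
```

```text
avg [ 0.5288 -0.1644  0.062 ] sd [0.0001 0.0003 0.0002] yaw 24.9 F [-0.   1.   0.4] w 0.501
[np.float64(-0.32), np.float64(0.25), np.float64(4.93), np.float64(-0.1)] [280.29519614 290.42517199]
```

View pics/w8.png

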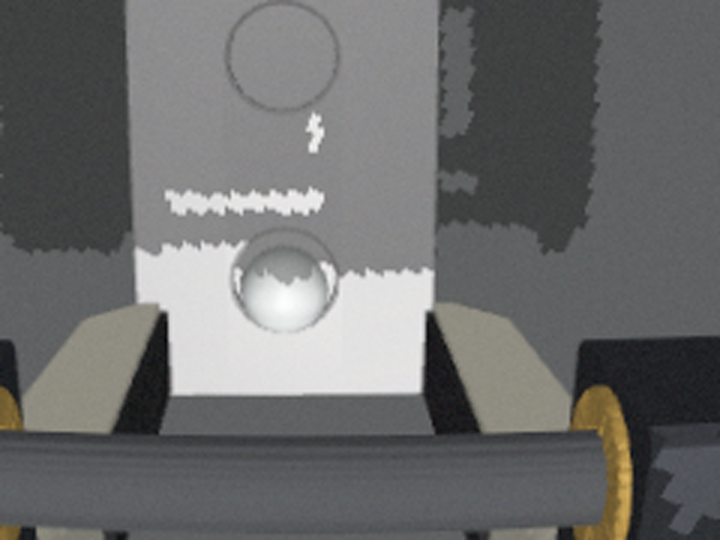

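play_rows --deltas '[[[-0.23, 0.24, 2.5, 0, 0], [-0.23, 0.24, 4.5, 0, 0], [-0.23, 0.24, 4.9, 0, 0], [-0.23, 0.24, 4.9, 0, 0], [-0.23, 0.24, 4.9, 0, 0]]]'

```text
t: 8.65
position: [0.5274, -0.1695, 0.0133]
tool_rot: [3.141, -0.002, 0.432]
contact_force: [-0.8, -0.2, -0.3]
gripper_width: 0.5
```

play_rows --deltas '[[[0, 0, 0, 0, -0.4], [0, 0, 0, 0, -1], [0, 0, 0, 0, -1], [0, 0, 0, 0, -1], [0, 0, 0, 0, -1]]]'

```text
t: 9.15
position: [0.5268, -0.1698, 0.0126]
tool_rot: [3.141, -0.0, 0.431]
contact_force: [0.2, 0.8, 0.8]
gripper_width: 0.202
```

play_rows --deltas '[[[0, 0, 0, 0, -1], [0, 0, -1, 0, -1], [0, 0, -4, 0, -1], [0, 0, -8, 0, -1], [0, 0, -9, 0, -1]]]'

```text
t: 9.65
position: [0.5291, -0.1699, 0.1066]
tool_rot: [3.137, -0.006, 0.431]
contact_force: [0.2, -0.7, 0.2]
gripper_width: 0.203
```

```bash
python3 - <<'E'
from h import *
s=avg(2)
im=viewer.read_camera("wrist"); crop(im,180,140,420,320,3,"w9.png")
print(mv(s,[.5666,.1268,.102],np.radians(53)))
E
```

```text
avg [ 0.529  -0.17    0.1066] sd [0.0001 0.0001 0.    ] yaw 24.71 F [ 0.7 -0.6  0.7] w 0.199
[np.float64(15.82), np.float64(-25.39), np.float64(0.46), np.float64(-28.3)]
```

View pics/w9.png

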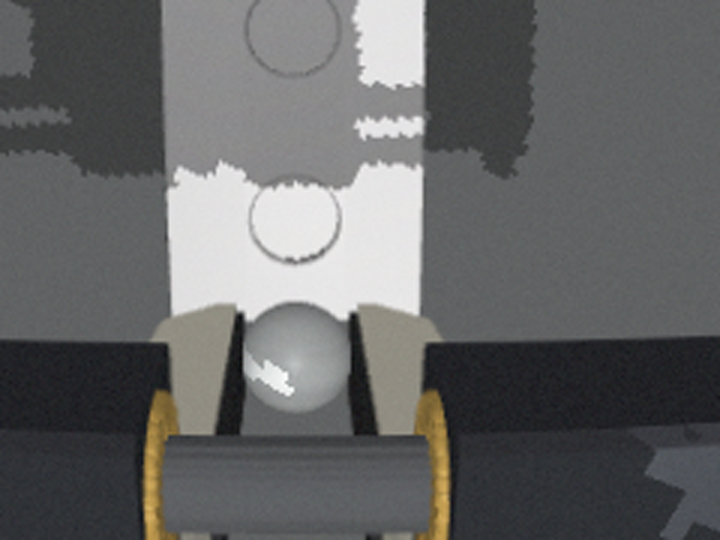

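Ball 2 is held, at crop (297,357). Moving to well_2.

play_rows --deltas '[[[15.8, -25.4, 0.4, -28, -1], [15.8, -25.4, 0.4, -28, -1], [15.8, -25.4, 0.4, -28, -1], [15.8, -25.4, 0.4, -28, -1], [15.8, -25.4, 0.4, -28, -1]]]'

```text
t: 10.3
position: [0.5564, 0.0796, 0.097]
tool_rot: [-3.139, 0.003, 0.92]
contact_force: [1.0, -0.2, -0.5]
gripper_width: 0.202
```

```bash
python3 - <<'E'
from h import *
s=manip.state()
print(s["position"],mv(s,[.5666,.1268,.092],np.radians(53)))
E
```

```text
[0.55636167 0.07957496 0.09697765] [np.float64(4.38), np.float64(-2.04), np.float64(0.49), np.float64(-0.3)]
```

play_rows --deltas '[[[4.4, -2.0, 0.5, 0, -1], [4.4, -2.0, 0.5, 0, -1], [4.4, -2.0, 0.5, 0, -1], [4.4, -2.0, 0.5, 0, -1]]]'

```text
t: 10.7
position: [0.5676, 0.1231, 0.0925]
tool_rot: [-3.141, 0.004, 0.918]
contact_force: [0.8, -0.2, 0.4]
gripper_width: 0.203
```

```bash
python3 - <<'E'
from h import *
s=avg(6)
im=viewer.read_camera("wrist"); crop(im,180,140,420,320,3,"w10.png")
print(mv(s,[.5666,.1268,.0545],np.radians(53)),(wproj(s,[.5666,.1268,.05])-[180,140])*3)
E
```

```text
avg [0.5682 0.1231 0.0933] sd [0.0003 0.0004 0.0005] yaw 52.56 F [-0.   0.  -0.3] w 0.203
[np.float64(0.2), np.float64(-0.35), np.float64(3.88), np.float64(-0.4)] [301.98917625 266.69016168]
```

View pics/w10.png

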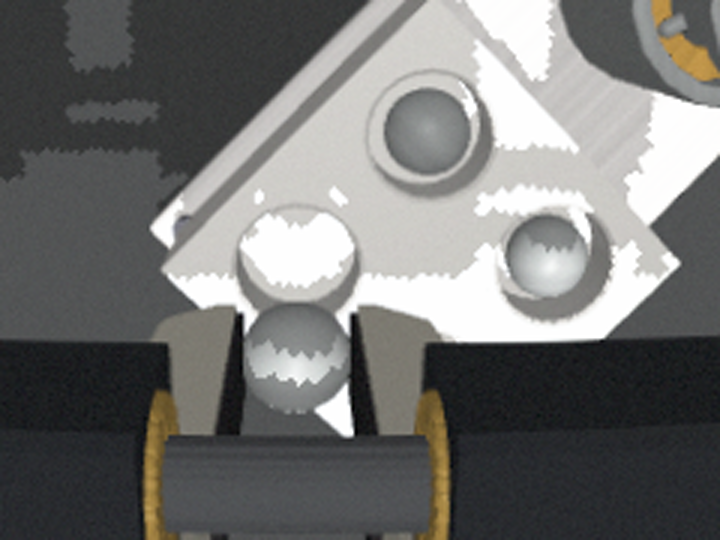

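play_rows --deltas '[[[0.06, -0.36, 2, 0, -1], [0.06, -0.36, 3.8, 0, -1], [0.06, -0.36, 3.8, 0, -1], [0.06, -0.36, 3.8, 0, -1], [0.06, -0.36, 3.8, 0, -1]]]'

```text
t: 11.55
position: [0.5667, 0.1283, 0.0571]
tool_rot: [3.141, -0.002, 0.92]
contact_force: [-0.7, 0.1, 0.8]
gripper_width: 0.203
```

```bash
python3 - <<'E'
from h import *
s=avg(6)
im=viewer.read_camera("wrist"); crop(im,180,140,420,320,3,"w11.png")
print(mv(s,[.5661,.126,.052],np.radians(53)))
E
```

```text
avg [0.5666 0.1283 0.057 ] sd [0.0002 0.0001 0.0002] yaw 52.7 F [-0.  -0.4  0.1] w 0.202
[np.float64(-0.21), np.float64(0.1), np.float64(0.5), np.float64(-0.3)]
```

View pics/w11.png

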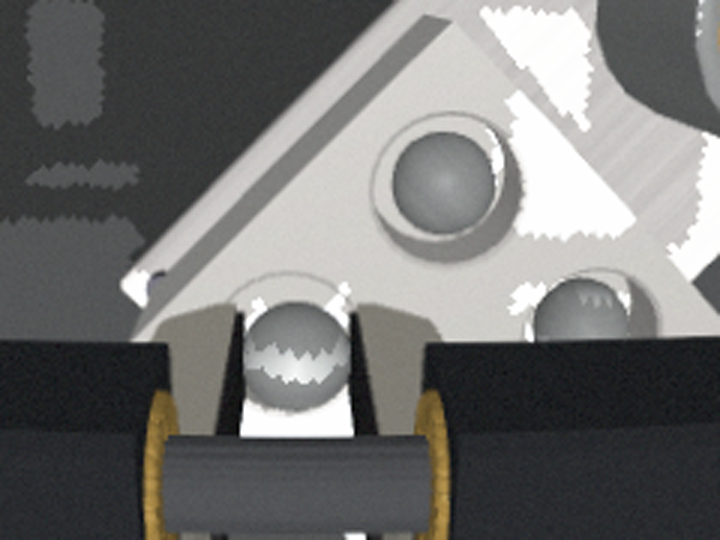

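```bash
python3 - <<'E'
from h import *
s=manip.state()
p=wat(s,180+297/3,140+357/3,s["position"][2]+.0045); print(p)
w=wat(s,180+291/3,140+346/3,.05); print(w,Rt(s).T@(w-p)*100)
E
```

```text
[0.56590344 0.12927157 0.06088239]
[0.56690981 0.12711558 0.05      ] [-0.11109923  0.21034227  1.08824949]
```

play_rows --deltas '[[[-0.13, 0.15, 0.48, 0, -1], [-0.13, 0.15, 0.48, 0, -1], [-0.13, 0.15, 0.48, 0, -1], [-0.13, 0.15, 0.48, 0, -0.2], [-0.13, 0.15, 0.48, 0, -0.2]]]'

```text
t: 12.4
position: [0.5665, 0.1263, 0.0514]
tool_rot: [3.142, -0.0, 0.92]
contact_force: [-0.1, 0.3, 1.0]
gripper_width: 0.327
```

play_rows --deltas '[[[0, 0, 0, 0, -0.2], [0, 0, 0, 0, -0.2], [0, 0, -2, 0, -0.2], [0, 0, -6, 0, 0], [0, 0, -10, 0, 0]]]'

```text
t: 12.9
position: [0.5658, 0.126, 0.1518]
tool_rot: [-3.14, 0.001, 0.92]
contact_force: [0.0, 0.6, 0.1]
gripper_width: 0.493
```

```bash
python3 - <<'E'
from h import *
s=avg(2)
im=viewer.read_camera("wrist"); cv2.imwrite("pics/w12.png",im)
im=viewer.read_camera("side"); crop(im,160,225,260,325,6,"s12.png")
s=avg(2)
for y in (53,98-180,98,10,188): print(y,mv(s,[.572,.2358,.19],np.radians(y)))
print(s['qpos'])
E
```

```text
avg [0.5679 0.1271 0.1556] sd [0.0021 0.0011 0.0037] yaw 52.73 F [1.  1.6 3. ] w 0.495
avg [0.5663 0.1259 0.1515] sd [0.0004 0.0002 0.0007] yaw 52.71 F [-0.3 -0.5 -0.3] w 0.502
53 [np.float64(9.08), np.float64(-6.2), np.float64(-3.85), np.float64(-0.3)]
-82 [np.float64(9.08), np.float64(-6.2), np.float64(-3.85), np.float64(-45.3)]
98 [np.float64(9.08), np.float64(-6.2), np.float64(-3.85), np.float64(-45.3)]
10 [np.float64(9.08), np.float64(-6.2), np.float64(-3.85), np.float64(42.7)]
188 [np.float64(9.08), np.float64(-6.2), np.float64(-3.85), np.float64(44.7)]
[ 0.09166632  0.63721819 -0.56513784  1.70540162  0.41216803  0.92115663
  0.28143029]
```

View pics/w12.png

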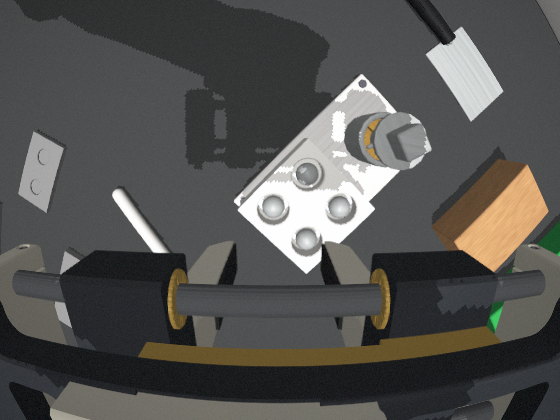

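View pics/s12.png

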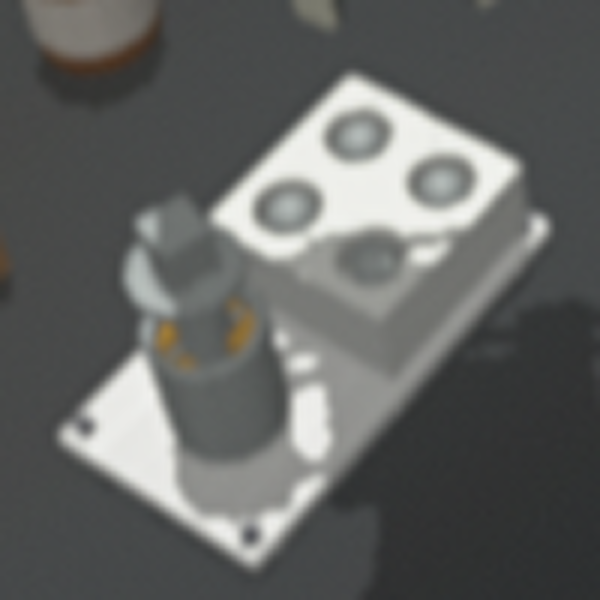

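All four balls show seated in both the wrist and side views. Next is the screw, starting with a hover to read the head's yaw.

play_rows --deltas '[[[6, -6.5, -2, 0, 0.2], [6, -6.5, -2, 0, 0.2], [6, -6.5, -2, 0, 0.2], [6, -6.5, -2, 0, 0.2], [6, -6.5, -2, 0, 0.2]]]'

```text
t: 13.7
position: [0.5508, 0.2113, 0.1697]
tool_rot: [-3.141, 0.004, 0.919]
contact_force: [-0.2, -0.7, 0.3]
gripper_width: 0.602
```

```bash
python3 - <<'E'
from h import *
s=avg(5)
im=viewer.read_camera("wrist"); cv2.imwrite("pics/w13.png",im); crop(im,200,100,440,280,3,"w13c.png")
print(mv(s,[.572,.2358,.16]),(wproj(s,[.572,.2358,.128])-[200,100])*3)
E
```

```text
avg [0.5511 0.2113 0.1701] sd [0.0002 0.0002 0.0003] yaw 52.58 F [0.4 0.  0.4] w 0.598
[np.float64(3.22), np.float64(0.17), np.float64(1.01)] [376.06001557 409.78147963]
```

View pics/w13c.png

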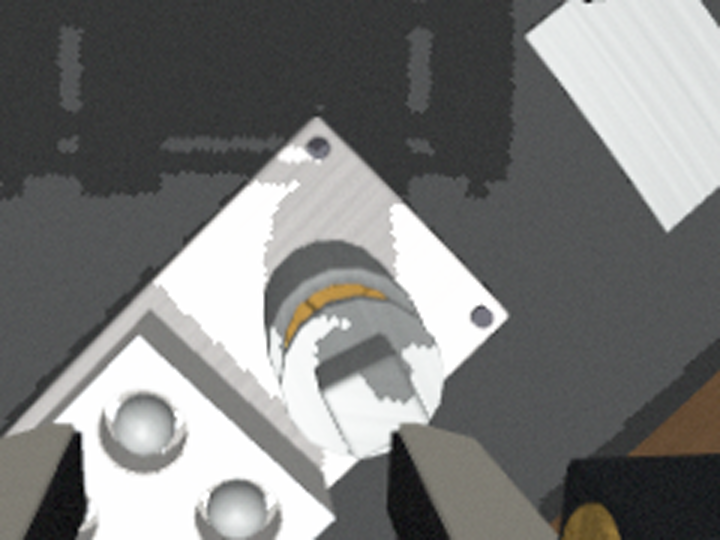

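```bash
python3 - <<'E'
from h import *
crop(cv2.imread("pics/w13.png"),285,200,365,260,9,"w13d.png")
E
```

```text
(no output)
```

View pics/w13d.png

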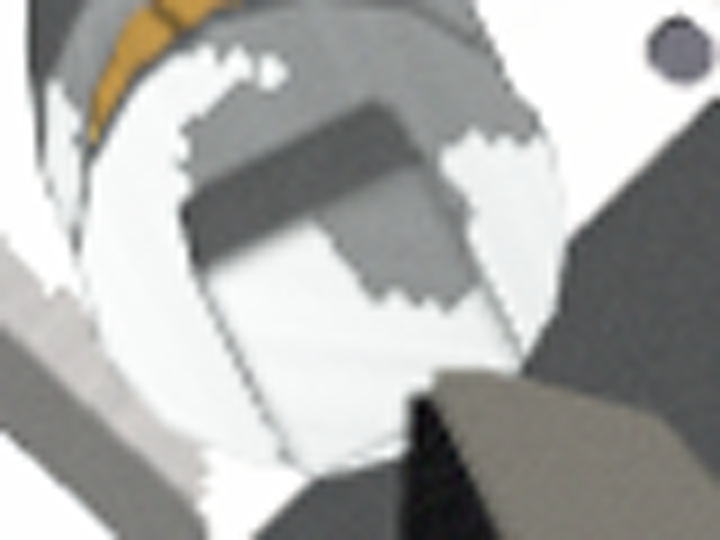

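```bash
python3 - <<'E'
from h import *
s=avg(3)
c=np.array([wat(s,285+(x+.5)/9-.5,200+(y+.5)/9-.5,.128) for x,y in [(205,270),(425,165),(525,365),(312,475)]])
print(c.round(4),c.mean(0))
for i in range(4):
    d=c[(i+1)%4]-c[i]; print(np.linalg.norm(d).round(4), np.degrees(np.arctan2(d[1],d[0]))%90)
print(s['qpos'])
E
```

```text
avg [0.5512 0.2126 0.1711] sd [0.     0.0002 0.0001] yaw 52.65 F [0.9 0.4 0.6] w 0.6
[[0.5608 0.2302 0.128 ]
 [0.5643 0.2481 0.128 ]
 [0.582  0.2452 0.128 ]
 [0.5792 0.2271 0.128 ]] [0.57157563 0.23766284 0.128     ]
0.0182 78.97692832744329
0.0179 80.88951700525581
0.0183 81.08419441593884
0.0186 80.44865331577847
[-0.05906773  0.62840044 -0.56986595  1.6515733   0.39240918  0.9781514
  0.15474985]
```

play_rows --deltas '[[[3.3, 0.2, 0, 62, 0], [3.3, 0.2, 0, 62, 0], [3.3, 0.2, 0, 62, 0], [3.3, 0.2, 0, 62, 0], [3.3, 0.2, 0, 62, 0]]]'

```text
t: 14.65
position: [0.5725, 0.2384, 0.1713]
tool_rot: [-3.141, 0.0, 0.164]
contact_force: [0.5, -0.2, 1.1]
gripper_width: 0.498
```

```bash
python3 - <<'E'
from h import *
s=manip.state()
print(s['position'],s['qpos'],mv(s,[.5717,.2365,.15],np.radians(-9.6)))
E
```

```text
[0.57254318 0.23843229 0.17126598] [-0.21824041  0.63582194 -0.35668749  1.56870635  0.25164207  0.98261134
 -0.48708294] [np.float64(-0.11), np.float64(0.18), np.float64(2.13), np.float64(19.0)]
```

play_rows --deltas '[[[-0.1, 0.15, 0.5, 19, 0], [-0.1, 0.15, 1, 19, 0], [-0.1, 0.15, 1.8, 19, 0], [-0.1, 0.15, 1.8, 19, 0], [-0.1, 0.15, 1.8, 19, 0]]]'

```text
t: 15.15
position: [0.5717, 0.2367, 0.153]
tool_rot: [3.141, 0.001, -0.159]
contact_force: [-0.2, -0.6, 0.5]
gripper_width: 0.502
```

```bash
python3 - <<'E'
from h import *
s=avg(5)
im=viewer.read_camera("wrist"); crop(im,160,120,400,300,3,"w14c.png")
im=viewer.read_camera("side"); crop(im,130,200,260,300,6,"s14.png")
print(s['qpos'],mv(s,[.5717,.2365,.108],np.radians(-9.6)),(wproj(s,[.572,.2365,.128])-[160,120])*3)
E
```

```text
avg [0.572  0.2367 0.1534] sd [0.0001 0.     0.0002] yaw -9.18 F [-0.3  0.3  0.1] w 0.501
[-0.27004931  0.64303267 -0.26335646  1.59394542  0.19567417  0.92996131
 -0.76131759] [np.float64(-0.02), np.float64(0.03), np.float64(4.54), np.float64(0.4)] [355.97131652 369.56033263]
```

View pics/w14c.png

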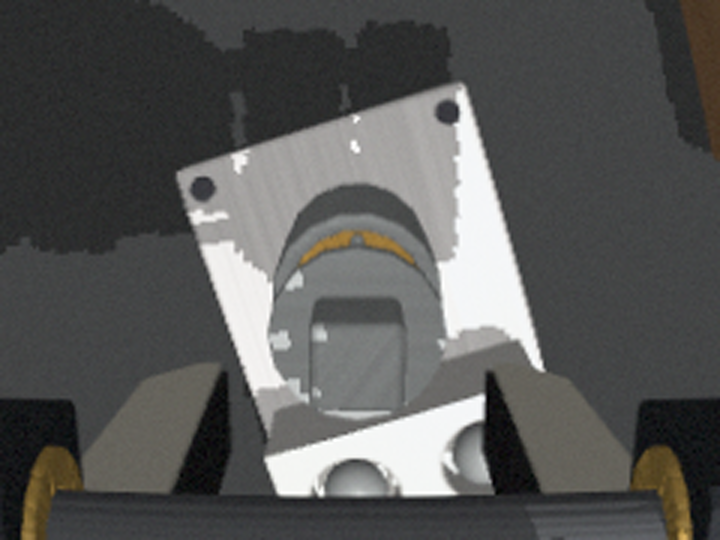

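View pics/s14.png

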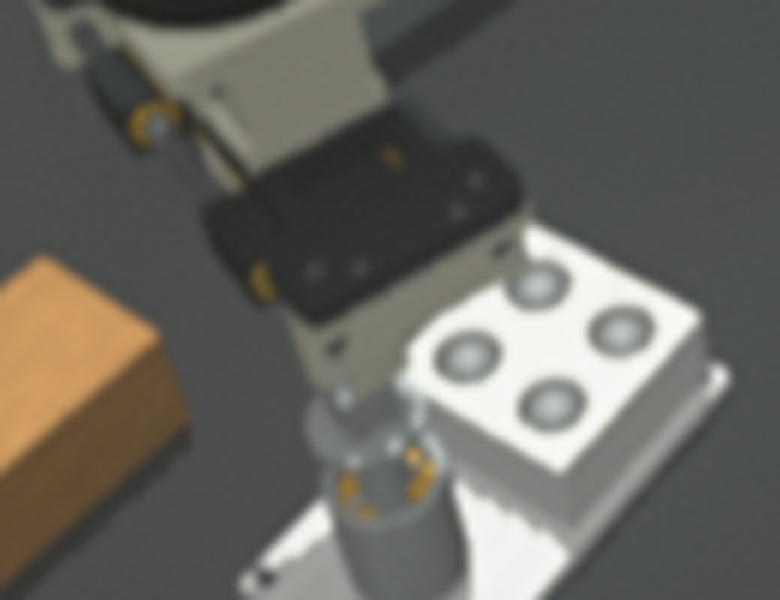

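The jaws are square to the head, which sits at crop (358,365) and was predicted at (356,370). Descending and gripping.

play_rows --deltas '[[[0, 0, 1.5, 0.4, 0], [0, 0, 3, 0.4, 0], [0, 0, 4.2, 0.4, 0], [0, 0, 4.5, 0.4, 0], [0, 0, 4.5, 0.4, 0]]]' --force 12

```text
t: 16.0
position: [0.5717, 0.2366, 0.1078]
tool_rot: [3.141, 0.001, -0.168]
contact_force: [0.3, 0.4, 1.1]
gripper_width: 0.498
```

play_rows --deltas '[[[0, 0, 0, 0, -0.3], [0, 0, 0, 0, -1], [0, 0, 0, 0, -1], [0, 0, 0, 0, -1], [0, 0, 0, 0, -1]]]' --force 12

```text
t: 16.5
position: [0.572, 0.2368, 0.1087]
tool_rot: [-3.141, -0.0, -0.168]
contact_force: [0.6, -0.1, 1.0]
gripper_width: 0.21
```

```bash
python3 - <<'E'
from h import *
s=avg(3)
im=viewer.read_camera("side"); crop(im,130,200,260,300,6,"s15.png")
E
```

```text
avg [0.572  0.2368 0.1087] sd [0. 0. 0.] yaw -9.65 F [ 0.3 -0.1  1.2] w 0.213
```

View pics/s15.png

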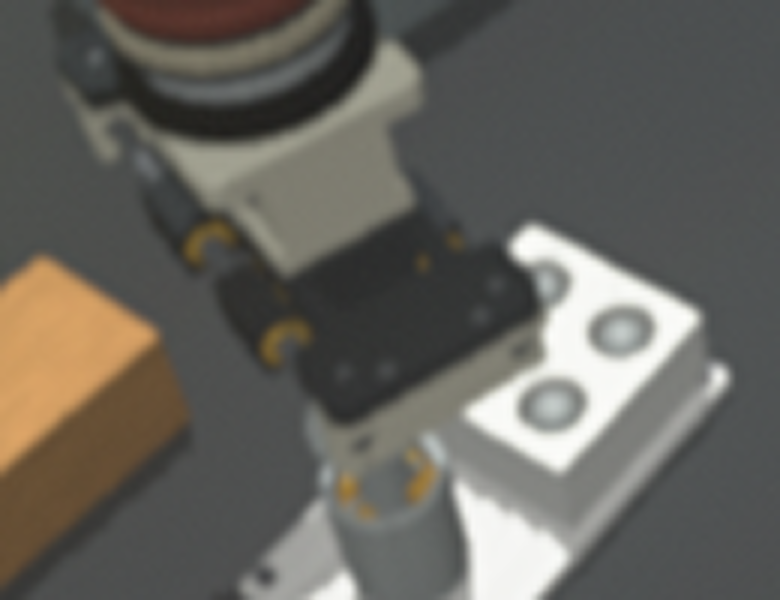

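play_rows --deltas '[[[0, 0, 0.3, 0, -1], [0, 0, 0.3, 0, -1], [0, 0, 0.3, 0, -1]]]'

```text
t: 17.0
position: [0.5727, 0.2375, 0.1076]
tool_rot: [-3.14, -0.002, -0.168]
contact_force: [-0.9, -0.7, 10.2]
gripper_width: 0.217
```

```bash
python3 - <<'E'
from h import *
s=avg(4)
E
```

```text
avg [0.5726 0.2375 0.1076] sd [0. 0. 0.] yaw -9.65 F [-1.9 -0.3 10.5] w 0.216
```

play_rows --deltas '[[[0, 0, 0, -4, -1], [0, 0, 0, -8, -1], [0, 0, 0, -12, -1], [0, 0, 0, -16, -1]]]'

```text
t: 17.6
position: [0.5731, 0.2375, 0.1076]
tool_rot: [-3.14, -0.004, 0.113]
contact_force: [-0.7, -0.9, 9.4]
gripper_width: 0.217
```

play_rows --deltas '[[[0, 0, 0, -3, -1], [0, 0, 0, -6, -1], [0, 0, 0, -9, -1]]]'

```text
t: 17.9
position: [0.5728, 0.2375, 0.1076]
tool_rot: [-3.141, -0.003, 0.269]
contact_force: [-2.0, -1.2, 10.2]
gripper_width: 0.215
```

play_rows --deltas '[[[0, 0, 0, -4, -1], [0, 0, 0, -8, -1], [0, 0, 0, -12, -1]]]'

```text
t: 18.2
position: [0.5726, 0.2374, 0.1076]
tool_rot: [3.142, -0.003, 0.479]
contact_force: [-1.9, -1.9, 10.6]
gripper_width: 0.214
```

play_rows --deltas '[[[0, 0, 0, -4, -1], [0, 0, 0, -8, -1], [0, 0, 0, -12, -1]]]'

```text
t: 18.5
position: [0.572, 0.2367, 0.1058]
tool_rot: [3.141, -0.001, 0.689]
contact_force: [-0.2, -0.0, -2.9]
gripper_width: 0.218
```

The push force has vanished and z is falling, so this is the drop at about 49°. Following it down without much more turning.

play_rows --deltas '[[[0, 0, 0.2, -3, -1], [0, 0, 0.4, -3, -1], [0, 0, 0.6, -3, -1], [0, 0, 0.6, -3, -1]]]'

```text
t: 18.9
position: [0.5718, 0.2364, 0.1004]
tool_rot: [3.141, 0.001, 0.738]
contact_force: [-1.2, -1.7, 5.9]
gripper_width: 0.214
```

```bash
python3 - <<'E'
from h import *
s=avg(4)
im=viewer.read_camera("side"); crop(im,130,200,260,300,6,"s16.png")
E
```

```text
avg [0.5718 0.2364 0.1004] sd [0. 0. 0.] yaw 42.26 F [-2.4 -1.9  7. ] w 0.214
```

View pics/s16.png

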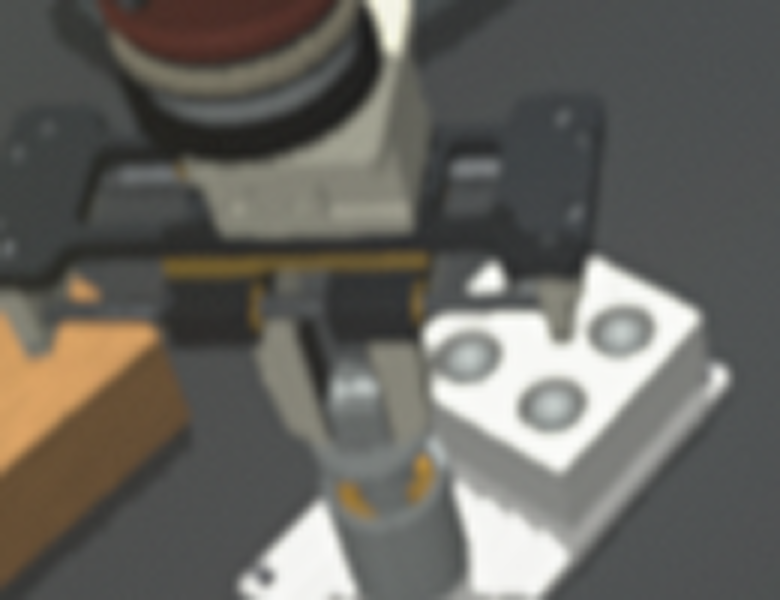

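Dropped 7.2 mm, and the screw now rests on the thread at z ≈ −13 mm with contact. Checking joint room, then turning forward and descending 16 mm per turn.

play_rows --deltas '[[[0, 0, 0.03, 8, -1], [0, 0, 0.07, 16, -1], [0, 0, 0.1, 24, -1], [0, 0, 0.14, 32, -1], [0, 0, 0.18, 40, -1]]]'

```text
t: 19.65
position: [0.5729, 0.2375, 0.0986]
tool_rot: [-3.14, -0.003, 0.034]
contact_force: [-0.0, -0.4, 3.3]
gripper_width: 0.209
```

```bash
python3 - <<'E'
from h import *
s=manip.state();print(s['qpos'].round(2),s['position'],s['contact_force'],s['torque'])
E
```

```text
[-0.25  0.71 -0.3   1.64  0.27  0.82 -0.63] [0.57287384 0.23747545 0.09863993] [-0.02645119 -0.44319426  3.28783722] [-0.02309495 -0.10110034  0.01954218]
```

play_rows --deltas '[[[0, 0, 0.04, 8, -1], [0, 0, 0.07, 16, -1], [0, 0, 0.11, 24, -1], [0, 0, 0.14, 32, -1], [0, 0, 0.18, 40, -1]]]'

```text
t: 20.15
position: [0.5734, 0.237, 0.0968]
tool_rot: [-3.139, -0.002, -0.664]
contact_force: [0.7, -0.8, 4.4]
gripper_width: 0.213
```

play_rows --deltas '[[[0, 0, 0.04, 8, -1], [0, 0, 0.07, 16, -1], [0, 0, 0.11, 24, -1], [0, 0, 0.14, 32, -1], [0, 0, 0.18, 40, -1]]]'

```text
t: 20.65
position: [0.5728, 0.2367, 0.0951]
tool_rot: [-3.139, -0.0, -1.362]
contact_force: [-0.6, -1.5, 4.0]
gripper_width: 0.215
```

```bash
python3 - <<'E'
from h import *
s=manip.state();print(s['qpos'].round(2),s['position'],s['tool_rot'],s['contact_force'],s['torque'])
E
```

```text
[-0.48  0.7   0.09  1.65 -0.09  0.79 -1.71] [0.57279486 0.2367196  0.09507813] [-3.13916321e+00 -1.65955530e-04 -1.36182437e+00] [-0.58067999 -1.48629579  3.96165269] [-0.2309937   0.07492243  0.01976328]
```

play_rows --deltas '[[[0, 0, 0.04, 8, -1], [0, 0, 0.07, 16, -1], [0, 0, 0.11, 24, -1], [0, 0, 0.14, 32, -1], [0, 0, 0.18, 40, -1]]]'

```text
t: 21.15
position: [0.5729, 0.2362, 0.0933]
tool_rot: [-3.139, 0.001, -2.06]
contact_force: [-0.3, -2.0, 2.9]
gripper_width: 0.215
```

play_rows --deltas '[[[0, 0, 0.03, 7, -1], [0, 0, 0.06, 14, -1], [0, 0, 0.09, 20, -1], [0, 0, 0, 20, -1]]]'

```text
t: 21.55
position: [0.5726, 0.2361, 0.0926]
tool_rot: [-3.139, 0.001, -2.404]
contact_force: [1.5, -2.1, -0.4]
gripper_width: 0.214
```

```bash
python3 - <<'E'
from h import *
s=avg(3);print(s['qpos'].round(2))
E
```

```text
avg [0.5725 0.2361 0.0925] sd [0. 0. 0.] yaw -137.66 F [-0.3 -2.2  2.3] w 0.215
[-0.66  0.73  0.39  1.66 -0.36  0.81 -2.51]
```

play_rows --deltas '[[[0, 0, 0, 0, 0], [0, 0, 0, 0, 0], [0, 0, 0, 0, 0], [0, 0, -0.5, 0, 0], [0, 0, -1, 0, 0]]]'

```text
t: 22.2
position: [0.5717, 0.2369, 0.1022]
tool_rot: [3.141, -0.0, -2.402]
contact_force: [-1.1, -1.3, 0.2]
gripper_width: 0.495
```

play_rows --deltas '[[[0, 0, -0.5, -8.5, 0], [0, 0, -1, -17, 0], [0, 0, -1, -25.5, 0], [0, 0, -1, -34, 0], [0, 0, -1, -42.5, 0]]]'

```text
t: 22.7
position: [0.5721, 0.2367, 0.1128]
tool_rot: [-3.141, 0.0, -1.655]
contact_force: [-1.1, 0.1, 0.3]
gripper_width: 0.499
```

play_rows --deltas '[[[0, 0, 0, -8.5, 0], [0, 0, 0, -17, 0], [0, 0, 0, -25.5, 0], [0, 0, 0, -34, 0], [0, 0, 0, -42.5, 0]]]'

```text
t: 23.2
position: [0.5722, 0.2365, 0.1127]
tool_rot: [-3.141, -0.001, -0.913]
contact_force: [0.8, 0.3, -0.3]
gripper_width: 0.499
```

play_rows --deltas '[[[0, 0, 0, -8.5, 0], [0, 0, 0, -17, 0], [0, 0, 0, -25.5, 0], [0, 0, 0, -34, 0], [0, 0, 0, -42.5, 0]]]'

```text
t: 23.7
position: [0.5723, 0.2363, 0.1126]
tool_rot: [3.141, -0.001, -0.172]
contact_force: [-0.0, 0.1, -0.6]
gripper_width: 0.502
```

play_rows --deltas '[[[0, 0, 0, -8.5, 0], [0, 0, 0, -17, 0], [0, 0, 0, -25.5, 0], [0, 0, 0, -34, 0], [0, 0, 0, -42.5, 0]]]'

```text
t: 24.2
position: [0.5723, 0.2362, 0.1126]
tool_rot: [3.141, -0.001, 0.57]
contact_force: [0.2, -0.1, -0.4]
gripper_width: 0.503
```

```bash
python3 - <<'E'
from h import *
s=avg(3);print(s['qpos'].round(2),mv(s,[.5722,.2365,.094],np.radians(42.3)))
im=viewer.read_camera("wrist"); crop(im,160,120,400,300,3,"w17c.png")
E
```

```text
avg [0.5723 0.236  0.1124] sd [0.     0.0002 0.0001] yaw 32.59 F [ 0.6 -0.7  0.3] w 0.503
[-0.17  0.72 -0.44  1.63  0.37  0.88 -0.19] [np.float64(0.02), np.float64(-0.05), np.float64(1.84), np.float64(-9.7)]
```

View pics/w17c.png

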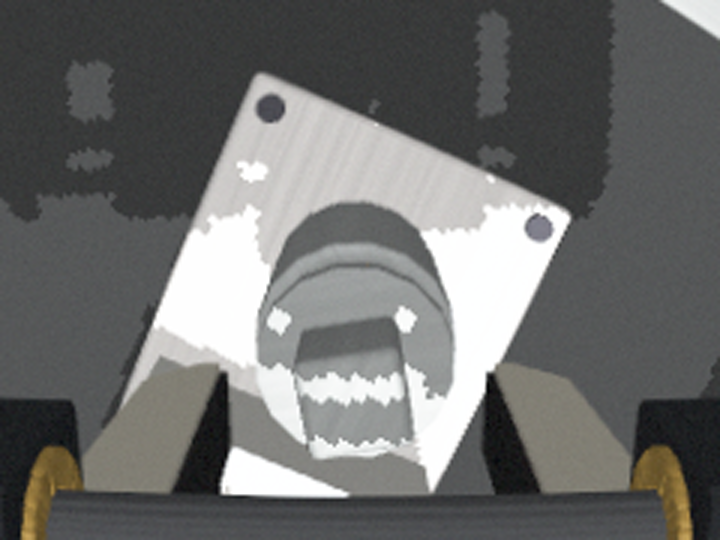

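The head is still centred and about 10° off the jaws, as expected. Finishing the spin, lowering and regripping.

play_rows --deltas '[[[0, 0, 0, -5, 0], [0, 0, 0, -9.7, 0], [0, 0, 1, -9.7, 0], [0, 0, 1.9, -9.7, 0], [0, 0, 1.9, -9.7, 0]]]'

```text
t: 24.9
position: [0.5707, 0.2358, 0.091]
tool_rot: [-3.141, 0.004, 0.732]
contact_force: [-0.3, -0.2, 0.1]
gripper_width: 0.502
```

play_rows --deltas '[[[0, 0, 0, 0, -0.3], [0, 0, 0, 0, -1], [0, 0, 0, 0, -1], [0, 0, 0, 0, -1], [0, 0, 0, 0, -1]]]' --force 12

```text
t: 25.4
position: [0.572, 0.2368, 0.0934]
tool_rot: [3.141, -0.001, 0.734]
contact_force: [0.4, 0.3, 0.5]
gripper_width: 0.217
```

```bash
python3 - <<'E'
from h import *
s=avg(4)
E
```

```text
avg [0.572  0.2368 0.0934] sd [0. 0. 0.] yaw 42.04 F [ 0.5 -0.5  0.4] w 0.217
```

play_rows --deltas '[[[0, 0, 0.08, 0, -1], [0, 0, 0.12, 8, -1], [0, 0, 0.16, 16, -1], [0, 0, 0.19, 24, -1], [0, 0, 0.23, 32, -1]]]'

```text
t: 26.1
position: [0.5719, 0.2367, 0.0917]
tool_rot: [3.141, -0.0, 0.17]
contact_force: [-2.4, -1.3, 6.5]
gripper_width: 0.216
```

play_rows --deltas '[[[0, 0, 0.04, 8, -1], [0, 0, 0.07, 16, -1], [0, 0, 0.11, 24, -1], [0, 0, 0.14, 32, -1], [0, 0, 0.18, 40, -1]]]'

```text
t: 26.6
position: [0.5717, 0.2365, 0.09]
tool_rot: [3.141, -0.0, -0.528]
contact_force: [-2.0, -1.0, 6.1]
gripper_width: 0.215
```

play_rows --deltas '[[[0, 0, 0.04, 8, -1], [0, 0, 0.07, 16, -1], [0, 0, 0.11, 24, -1], [0, 0, 0.14, 32, -1], [0, 0, 0.18, 40, -1]]]'

```text
t: 27.1
position: [0.5719, 0.2367, 0.0882]
tool_rot: [-3.141, 0.0, -1.226]
contact_force: [-2.0, -0.7, 5.2]
gripper_width: 0.216
```

play_rows --deltas '[[[0, 0, 0.04, 8, -1], [0, 0, 0.07, 16, -1], [0, 0, 0.11, 24, -1], [0, 0, 0.14, 32, -1], [0, 0, 0.18, 40, -1]]]'

```text
t: 27.6
position: [0.5722, 0.2367, 0.0864]
tool_rot: [-3.141, 0.001, -1.924]
contact_force: [-0.8, -1.4, 4.5]
gripper_width: 0.216
```

play_rows --deltas '[[[0, 0, 0.04, 7, -1], [0, 0, 0.07, 14, -1], [0, 0, 0.11, 21, -1], [0, 0, 0.13, 28, -1], [0, 0, 0.13, 28, -1]]]'

```text
t: 28.1
position: [0.5721, 0.2366, 0.0851]
tool_rot: [-3.141, 0.0, -2.41]
contact_force: [-1.6, -0.7, 6.8]
gripper_width: 0.213
```

```bash
python3 - <<'E'
from h import *
s=avg(4);print(s['qpos'].round(2))
for n,c in dict(side=(130,200,260,300,6),top=(150,150,270,240,6)).items():
    im=viewer.read_camera(n); crop(im,*c,n+"18.png")
E
```

```text
avg [0.5721 0.2365 0.0851] sd [0. 0. 0.] yaw -137.99 F [-1.6 -1.   6.4] w 0.214
[-0.67  0.75  0.41  1.67 -0.39  0.81 -2.49]
```

View pics/side18.png

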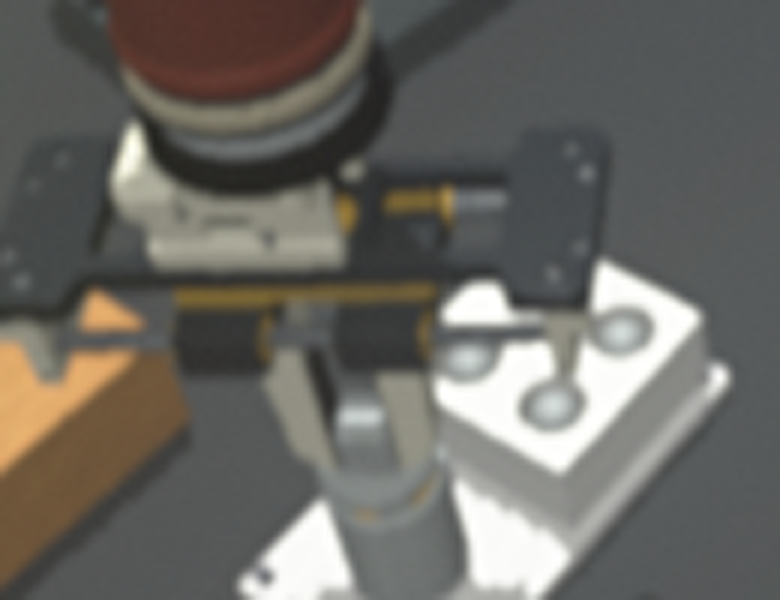

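View pics/top18.png

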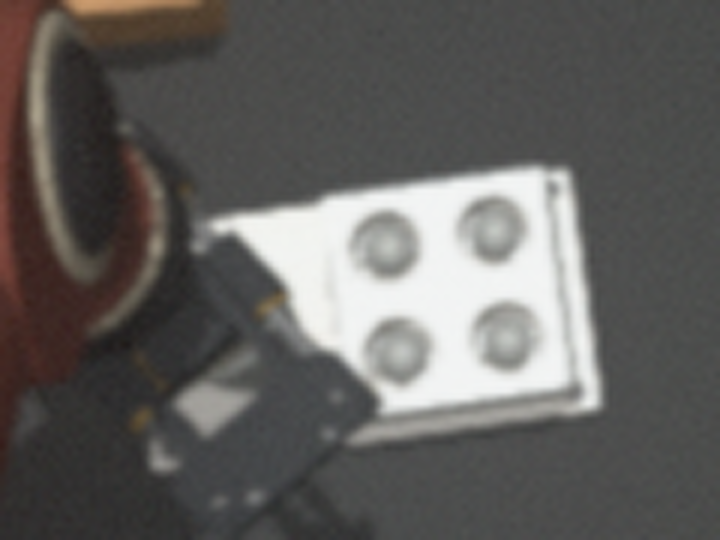

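```bash
python3 - <<'E'
from h import *
from bench import workorder
s=avg(2);print(workorder.sign_off())
E
```

```text
avg [0.5721 0.2365 0.0851] sd [0. 0. 0.] yaw -137.97 F [-1.2 -0.8  5.4] w 0.211
the job is handed in; nothing more can be done
None
```

The job is handed in after about 28 s of arm time. Both balls are in the wells, and the screw is started one full turn and still gripped. `sign_off` reports no verdict.

- **Balls:** I took both balls from the tray that measured 69 x 109 mm, which fits the size given. I put one in each empty well. My last top view shows a ball seated in all four wells.
- **Screw:** I turned it backward with a light downward push. It dropped about 7.2 mm after roughly 49–52°. I then turned it forward 180° twice, with one regrip in between.
- **Last checks:** The tool came down about 23 mm in total, which puts the screw origin near 29 mm below the boss top. I worked that out from tool height and did not measure it directly. The last side view agrees: the flange sits only a little above the boss. At hand-in the tool was steady on the axis, gripping at the 12 N setting with about 6 N of downward push.
- **Disagreements:**
    - Position estimates from the different cameras differed by 1–2 mm, so I corrected from close-up views before each grasp and placement.
    - The head's top face measured about 18 mm instead of 20 mm, perhaps because its edges are bevelled. The grip opening matched 20 mm.
- **Bystanders:** The arm did not touch any of them that I could see, but I did not check each one afterwards.

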